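# Move a crate-tag carrier over the end stop onto the next rail

## Robot

A 6-joint arm with a two-finger parallel gripper is mounted at the origin on the work surface. World frame = base frame: x ahead of the robot, y to its left, z up, the work surface at z = 0. Lengths are in mm, angles in degrees, forces in N, time in s.
With the tool pointing down it reaches from about 350 to 850 mm from the base axis. Payload 8.1 kg.
Tool frame: the origin (TCP) lies midway between the tips of the shut fingers; the grasp point (between the pads) lies 19 mm behind it (hold_point_z is the distance from the TCP to the grasp point, in mm); z points along the fingers, y is the direction in which the jaws open and shut (so a half turn about z gives the same grasp; the last joint's range is limited). The gripper opens to 85 mm and grips with 20 to 120 N. Pads are 22 mm wide; open, the fingers measure 114 mm over their backs; the gripper's body (76 mm by 85 mm) begins 54 mm behind the grasp point. The pads swing forward as they close: fully open they stand 13 mm farther back than shut.
Start: joints at [58.419, 7.471, 85.268, -0, 87.261, -4.893], TCP at [269.463, 536.092, 231.292] pointing down, gripper open.
Joint ranges: [-169.43, 169.43], [-51.17, 129.36], [1.28, 143.12], [-76.62, 256.62], [0, 156.53], [-152.29, 152.29]. Speed limits (degrees/s): [136.94, 136.94, 159.86, 180, 180, 180].

## Interface

Orientations are given as [roll, pitch, yaw] about the fixed x, y, z axes, in that order (R = Rz(yaw) Ry(pitch) Rx(roll)).
In Python, from bench import sense, snapshot, camera_params, hand_in, hold_point_z gives the robot as it stands.
- The arm moves only by the tool servo_tool, never from a script. Its argument "motion" is a list of rows, each a list of 7 numbers: the finger opening in mm, from 0 to 85.4, then the shift along the tool's x, y, z in mm, then the turn, a rotation vector about the tool's x, y, z in rad. A call has 1 to 10 rows; each row shifts and turns the pose as measured when the row begins, along the tool's axes as they then stand; what a row does not reach is not made up. A row lasts 1/10 s, in which the tool goes at most 50 mm and 8.59 degrees, less where a joint would pass 70% of its speed; a pose out of reach is approached as far as the arm can. A call with a gripper value outside its range is refused whole. The fingers move at their own pace and stop on an object; "force" is the grip in N (left out, the last holds). Time passes only in rows, so rows that do not move let the fingers close. It gives the time, the measured TCP pose, the force and the opening at its end, in the units of the state.
- sense(): the state, without advancing time (a new reading comes with each control period).
- snapshot(name): name is "scene" or "top" or "wrist"; returns the picture (480x640x3 uint8, blue, green, red); there is no depth.
- camera_params(name): a dict with "fx", "fy", "cx", "cy" (pixels), "R" (3x3) and "t" (3): a world point X has camera coordinates R X + t; the wrist camera has in their place "tool_from_camera" (4x4, takes a point from camera to tool coordinates, whose origin is the TCP and whose axes are the flange's). Camera axes: x right, y down, z forward; pixel columns grow to the right and rows downward; lengths in mm; the calibration is good to about 2 mm. A picture is of the moment at which its call begins: read the wrist's pose just before it. camera_params takes no time and is no camera call.
- hand_in(): hands the job in, once; it reports no verdict.
The state is a dict: "time": time; "joint_pos": joint angles; "qd": joint speeds; "joint_efforts": joint torques, N m; "tool_pos": TCP position; "tcp_rot": TCP orientation; "ft_force": force on the tool from outside, world axes, zero at the start; "wrist_torque": the same for the moment, N m; "finger_gap": finger opening in mm.
Only numpy, scipy, OpenCV 4.12 (cv2) and the standard library are available. Lean on these libraries where they do the work, as an engineer would, in place of code of your own. Each camera call takes 0.05 s, during which the arm holds its last target. There are 200 camera calls.

## Task

The short tag carrier on the left rail (the one nearer that rail's open inner end) is finished with wiping: slide it along to the open end, lift it over the end stop and hang it on the open inner end of the right rail, then slide it along that rail until it rests against the dark stop collar. Feel for the collar and touch it gently, with a few newtons, because it is held by friction only and must stay where it is; never force the carrier against the rails, do not drop it, and leave the two other carriers where they hang. Finish with the carrier hanging freely against the collar and let go.

Things in the scene. Friction and masses are not known exactly. Their poses are not given: they have to be found in the camera images.
- rail_a: Left rail (+y side): aluminium T-rail on a grey foot 100 x 260 x 10 mm. Origin: underside of foot, under the rail's middle. Rail runs along its own y, -140 to 140, top edge at z 160. Upright web 6 thick, 30 high; on each side a flange (20 over both), top 1 and underside 7 below the top edge. Flanges cut away over the last 48 at the open end (y -140 to -92): a carrier comes off only there.
- rail_a_open (a point): Point on the top edge in the middle of the left rail's open end, (0, -116, 160) in rail_a's frame. With the carrier's origin within 6 mm of it along the rail the carrier can be lifted off. Against the end stop, the carrier's origin is 6 mm beyond it (y -122).
- rail_a_stop (a point): Top of the end stop at the left rail's open end, middle of its inner edge, (0, -140, 182) in rail_a's frame. The stop is a dark block 20 wide and 8 thick that rises 22 above the rail's top edge. Both ends of both rails have such a stop.
- rail_b: Right rail (-y side): same section, length, height and stops as rail_a, fixed, but its open end is its own +y end (flanges cut away from y 92 to 140). Origin: underside of the foot under the rail's middle; rail along its own y, top edge at z 160. It carries the stop collar.
- rail_b_open (a point): Point on the top edge in the middle of the right rail's open end, (0, 116, 160) in rail_b's frame. A carrier lowered with its origin within 6 mm of it along the rail and 2.5 mm across it goes down onto the web.
- rail_b_stop (a point): Top of the end stop at the right rail's open end, middle of its inner edge, (0, 140, 182) in rail_b's frame.
- collar_span (a point): Fixed point of rail_b at (0, -20, 160). The stop collar, a dark steel block 36 wide, 16 long (along the rail), 36 high, centred on the top edge, a thumb screw above, has its centre anywhere within 40 mm of this point along the rail. Its own place is not measured: feel for it. Friction holds it; it slips at about 10 N, so touch it with 3 to 7 N; it must not shift over 4 mm.
- carrier: The tag carrier to move: aluminium saddle 36 mm long (its y, along the rail), 34 wide, 0.11 to 0.22 kg, same after a half turn. Origin: middle of its roof's underside, riding on the top edge (height 160). Cheeks 4 thick, 26 apart, straddle the rail down to z -55. Lips inside (z -14 to -10, 11 apart) hook under the flanges, 3 play. Lips clear a stop when lifted over 36; cheeks clear it sideways over 77.
- carrier_tab (a point): Point on the carrier's axis 35 above its origin, in the grey grip tab: 12 thick (x, across the rail), 30 long (y), z 6 to 52 above the origin; the roof under it is 6 thick. Grip it here from above, fingers on its x faces.
- waiting: Another carrier that stays on the left rail nearer its outer end: same shape but 30 long, with cheeks hanging 110 down. Origin as for carrier. Leave alone.
- parked: A like carrier, 30 long with cheeks 110 down, that stays on the right rail beyond the collar. Origin as for carrier. Leave alone.

How it is judged (in metres and radians):
On the way, in this order (a step that is already met when the one before it is completed fails the run):
1. the carrier has been slid to the open end of the left rail, still hanging on it (y of carrier in the frame of rail_a between -0.125 and -0.109 m and z of carrier in the frame of rail_a below 0.166 m), for 0.1 s.
2. the carrier has been lifted over the end stop and lowered onto the open end of the right rail (horizontal distance between carrier and rail_b_open below 0.01 m and z of carrier in the frame of rail_b below 0.164 m), for 0.1 s.
At the end, for the whole second after the job is handed in: The carrier hangs on the right rail between its open end and the collar, level within 3 mm of the rail's top edge, upright within 0.15 rad, at rest, its end within 2.5 mm of the collar's face; the collar is within 4 mm of where it was (distance between carrier and collar_c0 below 0.0285 m and z of carrier in the frame of rail_b between 0.157 and 0.163 m and angle between carrier's own z axis and vertical below 0.15 rad and linear speed of carrier below 0.02 m/s and distance of collar_c0 from where it was at the start of the episode below 0.004 m); the robot touches nothing.
It fails at once if the collar is shifted by more than 4 mm (distance of collar_c0 from where it was at the start of the episode above 0.004 m).
It fails at once if the carrier is rammed against the left rail (over 70 N) (contact force between carrier and rail_a above 70 N).
It fails at once if the carrier is rammed against the right rail or its collar (over 70 N) (contact force between carrier and rail_b above 70 N).
It fails at once if the carrier is dropped off the rails (height (world z) of carrier below 0.14 m).
It fails at once if the waiting or the parked carrier is moved by more than 10 mm (distance of any of waiting, parked from where it was at the start of the episode above 0.01 m).
It also fails if it takes over 61 s, if anything falls off the work surface, if the arm or the gripper's body presses on something with over 40 N, if the wrist force passes 120 N, or if a joint passes its speed limit or range.

## Working session

There is one attempt and no reset: what is moved stays moved. The work goes in short steps, Python scripts to look and compute and a tool call to move; the robot and the scene stay as the last step left them, time stands still between calls to the robot, and variables do not carry over. Pictures are saved under pics/ and viewed, about 8 in all and at most 12, crops included, and the job is handed in when it is done.

Besides the shell and the picture viewer there is one more tool, called after "Request:" in YAML: its name, and indented under it one key for each argument. servo_tool: Moves the arm, as the interface text tells. Its arguments: {"type":"object","properties":{"motion":{"type":"array"},"force":{"type":"number"}},"required":["motion"]}

```bash
mkdir -p pics; python3 - <<'E'
from bench import *
import cv2,numpy as np
print(sense(),hold_point_z)
for n in ("scene","top"):
    cv2.imwrite(f"pics/{n}0.png",snapshot(n)); print(n,camera_params(n))
print(camera_params("wrist"))
E
```

```text
{'time': 0.0, 'joint_pos': array([ 5.84192368e+01,  7.51437458e+00,  8.53303708e+01, -3.78601856e-04,
        8.72620783e+01, -4.89279125e+00]), 'qd': array([-0.04744607,  0.03942251, -0.06600966,  0.00554891,  0.04728168,
       -0.07177021]), 'joint_efforts': array([-1.35203089e-03, -5.69409227e+01, -5.00545013e+01, -2.78984669e-05,
        1.49371993e-02,  6.46960373e-06]), 'tool_pos': array([269.16425557, 535.61089467, 230.24162591]), 'tcp_rot': array([-1.79893533e+02, -8.73439962e-03,  1.53312038e+02]), 'ft_force': array([-0.09963619,  0.30879082, -0.14591486]), 'wrist_torque': array([-0.02666795,  0.02476209, -0.02898259]), 'finger_gap': 85.45818790458341} 18.700000000000003
scene {'fx': 527.0849467620424, 'fy': 527.0849467620424, 'cx': 322.61824072806763, 'cy': 239.64919870954208, 'R': array([[-0.62762734,  0.77839053,  0.01386051],
       [ 0.55120579,  0.45687703, -0.69816585],
       [-0.54977823, -0.43054798, -0.71580188]]), 't': array([ 357.38588281, -180.1964413 , 1361.6550424 ])}
top {'fx': 496.5636788920844, 'fy': 496.5636788920844, 'cx': 317.02856043178565, 'cy': 246.1548325739774, 'R': array([[ 0.01970985, -0.99980383,  0.0019546 ],
       [-0.98149988, -0.01972133, -0.19044435],
       [ 0.19044553,  0.00183519, -0.98169605]]), 't': array([  -1.32999869,  565.10440661, 1148.99678766])}
{'fx': 391.93488107356, 'fy': 391.93488107356, 'cx': 319.23789392522417, 'cy': 245.81416973611172, 'tool_from_camera': array([[-6.50982613e-04, -9.52889412e-01, -3.03317234e-01,
         7.82765734e+01],
       [ 9.99999643e-01, -7.83784512e-04,  3.16096718e-04,
         1.17635537e+00],
       [-5.38940566e-04, -3.03316920e-01,  9.52889582e-01,
        -1.43384129e+02],
       [ 0.00000000e+00,  0.00000000e+00,  0.00000000e+00,
         1.00000000e+00]])}
```

View pics/top0.png

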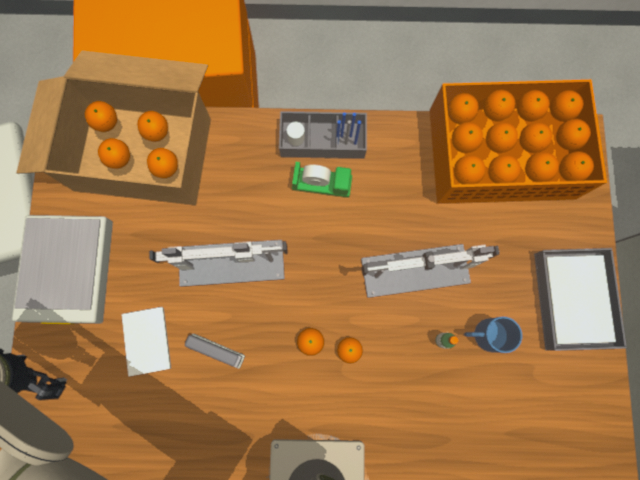

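View pics/scene0.png

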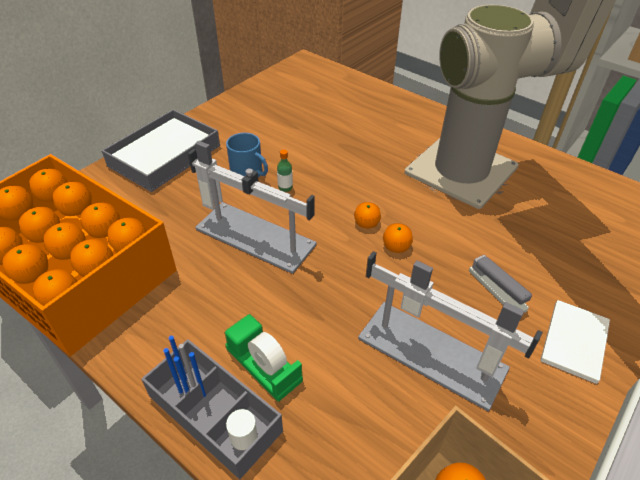

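The top view shows the left rail from about (156,257) to (283,247), with the carrier tab near (242,250). The right rail runs from about (367,268) to (492,253), with the collar near (430,260). I'll enlarge both rails.

```bash
python3 - <<'E'
import cv2,numpy as np
a=cv2.imread("pics/top0.png");b=cv2.imread("pics/scene0.png")
r=lambda i,x,y,w,h,s:cv2.resize(i[y:y+h,x:x+w],None,fx=s,fy=s,interpolation=cv2.INTER_CUBIC)
# row1 top rail a (145,230) , row2 top rail b (355,235), x5
o=np.vstack([r(a,145,230,160,50,5),r(a,350,235,160,50,5)])
cv2.imwrite("pics/c1.png",o)
o=np.hstack([r(b,360,245,190,135,2.1),r(b,180,135,190,135,2.1)])
cv2.imwrite("pics/c2.png",o)
E
```

```text
(no output)
```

View pics/c1.png

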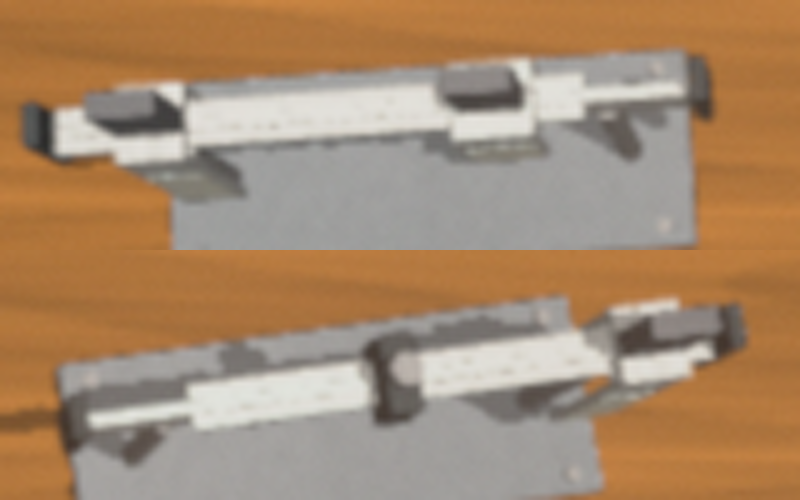

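View pics/c2.png

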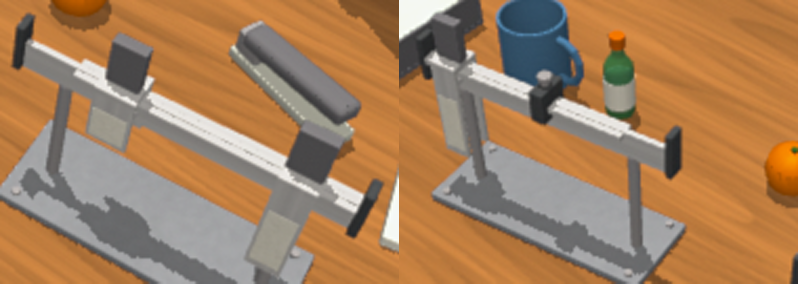

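The crops show the following. The rail ends are clear: A at crop (52,132) and (687,90), B open end at (92,421). The carrier tab top is at (478,75), and the collar is at about (395,380). I'll triangulate these with the scene crop.

```bash
cat > h.py <<'E'
import numpy as np
from scipy.spatial.transform import Rotation as Ro
from bench import *
def ray(n,px,pose=None):
    c=camera_params(n); d=np.array([(px[0]-c["cx"])/c["fx"],(px[1]-c["cy"])/c["fy"],1.])
    if n!="wrist": return -c["R"].T@c["t"], c["R"].T@d
    T=c["tool_from_camera"]; R=Ro.from_euler("xyz",pose[1],degrees=True).as_matrix()
    return np.array(pose[0])+R@T[:3,3], R@T[:3,:3]@d
def plane(r,z): return r[0]+r[1]*(z-r[0][2])/r[1][2]
def tri(*rs):
    A=0;b=0
    for o,d in rs:
        d=d/np.linalg.norm(d);P=np.eye(3)-np.outer(d,d);A=A+P;b=b+P@o
    x=np.linalg.solve(A,b)
    return x,[float(np.linalg.norm(np.cross(x-o,d/np.linalg.norm(d)))) for o,d in rs]
E
python3 - <<'E'
from h import *
np.set_printoptions(precision=1,suppress=True)
t1=lambda x,y:(145+x/5,230+y/5); t2=lambda x,y:(350+x/5,235+(y-250)/5)
s1=lambda x,y:(360+x/2.1,245+y/2.1); s2=lambda x,y:(180+(x-399)/2.1,135+y/2.1)
P={'a_open':(t1(687,90),s1(28,47)),'a_far':(t1(52,132),s1(357,201)),'b_open':(t2(92,421),s2(664,143)),
 'tab top':(t1(478,72),s1(132,42)),'a92':(t1(583,97),s1(80,72)),'b92':(t2(190,407),s2(625,125)),'collartop':(t2(393,345),s2(545,83))}
for k,(a,b) in P.items():
    print(k,*tri(ray('top',a),ray('scene',b)),'z160',plane(ray('top',a),160)[:2])
print(plane(ray('top',t2(605,352)),160), plane(ray('top',t1(478,72)),212))
E
```

```text
a_open [539.6  86.4 155.4] [0.10383618713774678, 0.10383618713775639] z160 [538.8  86. ]
a_far [514.3 361.9 163.1] [1.229233488180267, 1.2292334881801383] z160 [514.5 364.2]
b_open [ 494.8 -103.3  165.7] [0.35379026126104507, 0.3537902612610443] z160 [ 495.4 -103.6]
tab top [533.4 170.6 217.1] [1.2844126799621731, 1.2844126799621807] z160 [545.1 178.5]
a92 [535.1 133.4 155.1] [1.2569118563845445, 1.2569118563844637] z160 [534.8 131.7]
b92 [ 501.3 -145.5  168.5] [0.15532349716502442, 0.15532349716496943] z160 [ 502.5 -146.6]
collartop [ 524.6 -226.8  191.6] [2.4907934699497205, 2.4907934699497902] z160 [ 531.9 -236.1]
[ 530.6 -329.3  160. ] [535.  170.2 212. ]
```

```bash
cat >> h.py <<'E'
def plan(target,yaw,n,gap=85,roll=180,pitch=0):
    """n rows of tool-frame moves from the present pose to target (tool down, yaw)"""
    s=sense(); p=s["tool_pos"]; R0=Ro.from_euler("xyz",s["tcp_rot"],degrees=True); R1=Ro.from_euler("xyz",[roll,pitch,yaw],degrees=True)
    w=(R0.inv()*R1).as_rotvec(); st=(np.array(target)-p)/n
    print("d",np.round(np.array(target)-p,1),"rot deg",np.round(np.degrees(w),2),"|step|",round(float(np.linalg.norm(st)),1))
    print([[gap]+[round(float(v),1) for v in (R0*Ro.from_rotvec(w*i/n)).inv().apply(st)]+[round(float(v),3) for v in w/n] for i in range(n)])
E
python3 -c "
from h import *
plan([535,172,300],95,10)"
```

```text
d [ 265.8 -363.7   69.6] rot deg [-9.000e-02  4.000e-02  5.831e+01] |step| 45.6
[[85, -40.1, -20.6, -6.9, -0.0, 0.0, 0.102], [85, -42.0, -16.4, -6.9, -0.0, 0.0, 0.102], [85, -43.4, -12.0, -6.9, -0.0, 0.0, 0.102], [85, -44.4, -7.6, -7.0, -0.0, 0.0, 0.102], [85, -44.9, -3.0, -7.0, -0.0, 0.0, 0.102], [85, -45.0, 1.6, -7.0, -0.0, 0.0, 0.102], [85, -44.6, 6.1, -7.0, -0.0, 0.0, 0.102], [85, -43.8, 10.6, -7.0, -0.0, 0.0, 0.102], [85, -42.5, 15.0, -7.0, -0.0, 0.0, 0.102], [85, -40.7, 19.3, -7.0, -0.0, 0.0, 0.102]]
```

Request:
servo_tool:
  motion:
    - [85, -36, -18, -25, 0, 0, 0.102]
    - [85, -40, -16, -20, 0, 0, 0.102]
    - [85, -43, -12, -15, 0, 0, 0.102]
    - [85, -44, -7.5, -10, 0, 0, 0.102]
    - [85, -45, -3, 0, 0, 0, 0.102]
    - [85, -45, 1.5, 0, 0, 0, 0.102]
    - [85, -44.5, 6, 0, 0, 0, 0.102]
    - [85, -43.5, 10.5, 0, 0, 0, 0.102]
    - [85, -42.5, 15, 0, 0, 0, 0.102]
    - [85, -40.5, 19, 0, 0, 0, 0.102]

```text
time: 1.1
tool_pos: [528.0, 164.4, 298.3]
tcp_rot: [-179.6, 0.4, 93.2]
ft_force: [-0.1, 1.5, -0.6]
finger_gap: 85.2
```

```bash
python3 -c "
from h import *
s=sense();print(s['time'],s['tool_pos'],s['tcp_rot'],s['joint_pos'])
plan([535,172,300],95,4)"
```

```text
1.1 [528.03750762 164.36940296 298.29318422] [-179.6011171     0.3668513    93.23861858] [12.17737963 -0.4029164  86.53343533 -0.3012647  94.32046682  8.91852452]
d [7.  7.6 1.7] rot deg [-0.4   0.36 -1.76] |step| 2.6
[[85, 1.8, 1.8, -0.5, -0.002, 0.002, -0.008], [85, 1.8, 1.9, -0.4, -0.002, 0.002, -0.008], [85, 1.8, 1.9, -0.4, -0.002, 0.002, -0.008], [85, 1.8, 1.9, -0.4, -0.002, 0.002, -0.008]]
```

Request:
servo_tool:
  motion:
    - [85, 3.5, 3.5, -1, -0.004, 0.003, -0.015]
    - [85, 3.5, 3.5, -1, -0.004, 0.003, -0.015]
    - [85, 0, 0, 0, 0, 0, 0]

```text
time: 1.4
tool_pos: [536.8, 166.5, 298.3]
tcp_rot: [-179.9, 0.1, 94.5]
ft_force: [-0.3, 0.1, -0.7]
finger_gap: 85.1
```

```bash
python3 - <<'E'
from h import *
import cv2
s=sense();im=snapshot("wrist");cv2.imwrite("pics/w1.png",im)
print(s['time'],s['tool_pos'],s['tcp_rot'],s['ft_force'])
np.save("w1.npy",np.array([s['tool_pos'],s['tcp_rot']]))
E
```

```text
1.4 [536.80515896 166.51281599 298.34047622] [-1.79917125e+02  1.00020204e-01  9.44601316e+01] [-0.34966462  0.10035825 -0.70704694]
```

View pics/w1.png

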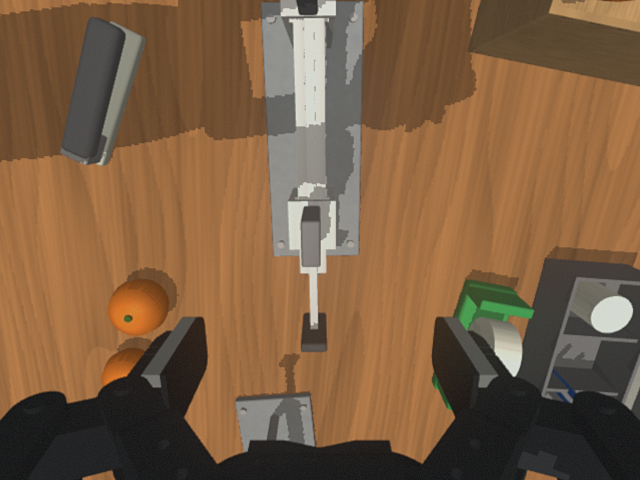

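The wrist view shows the tab top at about columns 302–320, rows 222–267, with the rail running vertically through it. The stop is at (314,332) and the open web at column ~314. I'll extract the tab precisely.

```bash
python3 - <<'E'
from h import *
import cv2
np.set_printoptions(precision=1,suppress=True)
im=cv2.imread("pics/w1.png");p=np.load("w1.npy")
g=im.astype(int)
print("col311",[int(v) for v in g[200:276:3,311].mean(1)])
for r in (235,262): print(r,[int(v) for v in g[r,290:340].mean(1)])
for r in (290,305,350): print(r,[int(v) for v in g[r,298:332].mean(1)])
print([int(v) for v in g[300:356:2,314].mean(1)])
for r in (60,100,150,175): print(r,[int(v) for v in g[r,285:340].mean(1)])
E
```

```text
col311 [103, 139, 80, 71, 72, 71, 72, 96, 132, 130, 130, 131, 129, 131, 129, 129, 127, 127, 125, 126, 125, 127, 127, 209, 206, 206]
235 [213, 210, 210, 208, 205, 208, 207, 208, 210, 212, 189, 107, 118, 132, 133, 130, 130, 130, 130, 129, 130, 129, 129, 130, 128, 129, 129, 129, 119, 99, 103, 139, 141, 138, 137, 136, 162, 212, 211, 209, 209, 210, 210, 207, 206, 187, 105, 97, 102, 103]
262 [120, 118, 116, 118, 113, 112, 110, 110, 112, 141, 185, 156, 110, 120, 129, 127, 127, 127, 127, 127, 126, 126, 125, 124, 125, 126, 123, 124, 116, 102, 137, 210, 206, 202, 202, 192, 149, 112, 110, 112, 113, 110, 111, 113, 112, 113, 112, 114, 116, 117]
290 [110, 108, 108, 110, 109, 106, 102, 110, 112, 113, 114, 153, 206, 207, 204, 206, 204, 205, 201, 165, 113, 107, 110, 111, 113, 110, 107, 108, 109, 110, 110, 111, 110, 112]
305 [108, 106, 110, 110, 109, 113, 110, 113, 114, 115, 114, 141, 189, 205, 202, 201, 201, 202, 201, 179, 108, 103, 111, 109, 108, 104, 107, 104, 106, 109, 110, 110, 109, 109]
350 [117, 117, 108, 81, 75, 78, 80, 80, 81, 78, 80, 78, 81, 79, 79, 83, 83, 80, 82, 83, 82, 82, 83, 80, 81, 82
[... 584 characters left out ...]
2, 212, 209, 203, 212, 212, 210, 211, 209, 208, 208, 208, 211, 194, 125, 100, 104, 104, 104, 105, 102, 104, 104, 102, 103, 104, 103, 103, 104]
150 [144, 142, 143, 143, 146, 145, 144, 144, 143, 142, 143, 144, 140, 140, 140, 141, 138, 140, 138, 137, 134, 140, 145, 142, 143, 142, 141, 144, 142, 145, 143, 142, 140, 140, 141, 141, 141, 138, 137, 135, 114, 98, 100, 101, 103, 101, 103, 104, 101, 103, 103, 101, 101, 101, 100]
175 [140, 142, 143, 143, 143, 144, 143, 147, 144, 143, 142, 145, 141, 139, 138, 139, 137, 138, 136, 136, 135, 137, 140, 143, 140, 141, 141, 142, 141, 142, 140, 142, 141, 141, 139, 138, 138, 139, 135, 134, 121, 105, 99, 102, 101, 103, 106, 101, 103, 101, 102, 102, 102, 103, 103]
```

```bash
python3 - <<'E'
from h import *
np.set_printoptions(precision=1,suppress=True)
p=np.load("w1.npy")
f=lambda u,v,z:plane(ray("wrist",(u,v),p),z)
c=[f(301.3,222.5,212),f(318.3,222.5,212),f(302.2,267.5,212),f(319.2,267.5,212)]
print(np.array(c),"tab",np.mean(c,0))
w=[f(313.4,290,160),f(313.6,305,160),f(309.8,60,159),f(309.9,100,159)]
print(np.array(w)); d=w[2]-w[1]; print("yaw",np.degrees(np.arctan2(-d[0],d[1])))
m=w[1]; n=d/np.linalg.norm(d); t=np.mean(c,0)
q=m+n*((t-m)@n); print("line at tab",q)
print("stop inner top",f(314.2,343.5,182))
E
```

```text
[[524.3 186.2 212. ]
 [534.6 187.  212. ]
 [526.7 157.3 212. ]
 [537.3 158.1 212. ]] tab [530.7 172.1 212. ]
[[535.8 119.2 160. ]
 [536.9 106.3 160. ]
 [521.5 282.8 159. ]
 [523.3 258.2 159. ]]
yaw 4.984704995319243
line at tab [531.2 171.9 159.6]
stop inner top [539.2  85.2 182. ]
```

Everything agrees: the tab is at (531,172), the rail yaw is 5.0°, and the end stop is at (539.2,85.2). I'll descend.

```bash
python3 -c "
from h import *
plan([531,172,178],95,4)"
```

```text
d [  -5.5    5.3 -120.3] rot deg [-0.1   0.11 -0.53] |step| 30.1
[[85, 1.5, -1.2, 30.1, -0.0, 0.0, -0.002], [85, 1.5, -1.2, 30.1, -0.0, 0.0, -0.002], [85, 1.5, -1.2, 30.1, -0.0, 0.0, -0.002], [85, 1.4, -1.2, 30.1, -0.0, 0.0, -0.002]]
```

Request:
servo_tool:
  motion:
    - [85, 3, -2.5, 30, 0, 0, -0.004]
    - [85, 3, -2.5, 30, 0, 0, -0.004]
    - [85, 0, 0, 30, 0, 0, 0]
    - [85, 0, 0, 15, 0, 0, 0]
    - [85, 0, 0, 0, 0, 0, 0]

```text
time: 1.95
tool_pos: [528.5, 178.7, 192.0]
tcp_rot: [179.9, 0.0, 95.6]
ft_force: [0.1, 0.6, 0.4]
finger_gap: 85.1
```

```bash
python3 -c "
from h import *
plan([531,172,178],95,1)"
```

```text
d [  2.5  -6.7 -14. ] rot deg [0.08 0.04 0.61] |step| 15.7
[[85, -7.0, 1.9, 14.0, 0.001, 0.001, 0.011]]
```

Request:
servo_tool:
  motion:
    - [85, -5, 2, 10, 0, 0, 0.01]
    - [85, -2, 0, 4, 0, 0, 0]
    - [85, 0, 0, 0, 0, 0, 0]

```text
time: 2.25
tool_pos: [532.5, 172.8, 180.2]
tcp_rot: [179.7, 0.0, 95.1]
ft_force: [-0.1, 0.7, 0.2]
finger_gap: 84.7
```

```bash
python3 -c "
from h import *
plan([531,172,178],95,1)"
```

```text
d [-1.5 -0.8 -2.2] rot deg [0.3  0.02 0.11] |step| 2.8
[[85, -0.7, -1.5, 2.2, 0.005, 0.0, 0.002]]
```

Good. I'll do a small correction, then close gently.

Request:
servo_tool:
  motion:
    - [85, -0.7, -1.5, 2, 0.005, 0, 0]
    - [60, 0, 0, 0, 0, 0, 0]
    - [40, 0, 0, 0, 0, 0, 0]
    - [25, 0, 0, 0, 0, 0, 0]
    - [18, 0, 0, 0, 0, 0, 0]
    - [8, 0, 0, 0, 0, 0, 0]
    - [8, 0, 0, 0, 0, 0, 0]
    - [8, 0, 0, 0, 0, 0, 0]
    - [8, 0, 0, 0, 0, 0, 0]
  force: 40

```text
time: 3.15
tool_pos: [532.9, 171.8, 181.4]
tcp_rot: [179.7, -0.0, 95.1]
ft_force: [0.2, -0.1, 0.3]
finger_gap: 11.1
```

```bash
python3 -c "
from h import *
print(sense());plan([531,172,178],95,1)"
```

```text
{'time': 3.15, 'joint_pos': array([ 1.26344193e+01,  2.65616175e+00,  9.56166283e+01, -1.63118773e-02,
        8.14661978e+01,  7.57929042e+00]), 'qd': array([-0.03854018,  0.00148856,  0.07636139, -0.04365585, -0.03878636,
       -0.03537819]), 'joint_efforts': array([ 6.59019244e-02, -5.14329278e+01, -4.89947534e+01,  4.12083592e-02,
       -4.23202675e-02, -1.01821232e-03]), 'tool_pos': array([532.86766895, 171.81147417, 181.42158877]), 'tcp_rot': array([ 1.79739139e+02, -1.84257294e-02,  9.50575546e+01]), 'ft_force': array([ 0.24897594, -0.13343525,  0.34578462]), 'wrist_torque': array([-0.0100436 ,  0.01248188,  0.03115762]), 'finger_gap': 11.0780750719106}
d [-1.9  0.2 -3.4] rot deg [ 0.26 -0.02  0.06] |step| 3.9
[[85, 0.4, -1.9, 3.4, 0.005, -0.0, 0.001]]
```

Request:
servo_tool:
  motion:
    - [8, -4, 0, 0, 0, 0, 0]
    - [8, -8, 0, 0, 0, 0, 0]
    - [8, -8, 0, 0, 0, 0, 0]
    - [8, -8, 0, 0, 0, 0, 0]
    - [8, -4, 0, 0, 0, 0, 0]
    - [8, 0, 0, 0, 0, 0, 0]

```text
time: 3.75
tool_pos: [535.9, 137.2, 181.5]
tcp_rot: [179.7, -0.1, 95.1]
ft_force: [0.1, 1.7, 0.1]
finger_gap: 11.6
```

```bash
python3 -c "
from h import *
print(sense()['ft_force'],sense()['tool_pos']);plan([537,109,181],95,4)"
```

```text
[0.09620237 1.68460216 0.13737745] [535.90028693 137.18039088 181.45786941]
d [  1.1 -28.2  -0.5] rot deg [ 0.27 -0.07  0.05] |step| 7.1
[[85, -7.0, -0.3, 0.1, 0.001, -0.0, 0.0], [85, -7.0, -0.3, 0.1, 0.001, -0.0, 0.0], [85, -7.0, -0.3, 0.1, 0.001, -0.0, 0.0], [85, -7.0, -0.3, 0.1, 0.001, -0.0, 0.0]]
```

Request:
servo_tool:
  motion:
    - [8, -8, 0, 0, 0, 0, 0]
    - [8, -8, 0, 0, 0, 0, 0]
    - [8, -7, 0, 0, 0, 0, 0]
    - [8, -4, 0, 0, 0, 0, 0]
    - [8, 0, 0, 0, 0, 0, 0]
    - [8, 0, 0, 0, 0, 0, 0]

```text
time: 4.35
tool_pos: [538.5, 107.6, 181.5]
tcp_rot: [179.7, -0.1, 95.0]
ft_force: [-0.7, 0.3, 0.4]
finger_gap: 11.4
```

```bash
python3 - <<'E'
from h import *
import cv2
s=sense();im=snapshot("wrist");cv2.imwrite("pics/w2.png",im[180:480,160:480])
print(s['time'],s['tool_pos'],s['tcp_rot'],s['ft_force'])
E
```

```text
4.35 [538.4873518  107.55420642 181.4505317 ] [ 1.79734043e+02 -7.76732641e-02  9.50128748e+01] [-0.68156568  0.29678185  0.36952208]
```

View pics/w2.png

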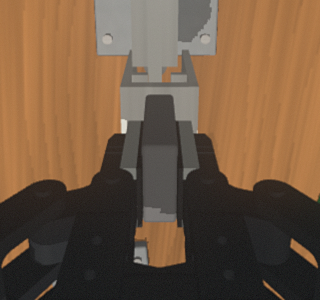

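The carrier is at the open end at about y −117 and the forces are small. I'll lift it cautiously.

Request:
servo_tool:
  motion:
    - [8, 0, 0, -4, 0, 0, 0]
    - [8, 0, 0, -6, 0, 0, 0]
    - [8, 0, 0, -8, 0, 0, 0]
    - [8, 0, 0, -8, 0, 0, 0]
    - [8, 0, 0, 0, 0, 0, 0]

```text
time: 4.9
tool_pos: [537.8, 107.7, 209.2]
tcp_rot: [179.8, -0.0, 95.1]
ft_force: [-0.1, 0.1, -1.3]
finger_gap: 11.5
```

Request:
servo_tool:
  motion:
    - [8, 0, 0, -15, 0, 0, 0]
    - [8, 0, 0, -20, 0, 0, 0]
    - [8, 0, 0, -20, 0, 0, 0]
    - [8, 0, 0, -20, 0, 0, 0]
    - [8, 0, 0, -12, 0, 0, 0]
    - [8, 0, 0, 0, 0, 0, 0]

```text
time: 5.5
tool_pos: [537.3, 107.7, 303.8]
tcp_rot: [179.7, -0.0, 95.1]
ft_force: [0.1, -0.0, -1.9]
finger_gap: 11.3
```

```bash
python3 -c "
from h import *
plan([509,-192,302],99,10,8)"
```

```text
d [ -28.3 -299.7   -1.8] rot deg [ 0.26 -0.01 -3.92] |step| 30.1
[[8, -29.6, -5.5, 0.1, 0.0, -0.0, -0.007], [8, -29.6, -5.7, 0.2, 0.0, -0.0, -0.007], [8, -29.5, -5.9, 0.2, 0.0, -0.0, -0.007], [8, -29.5, -6.1, 0.2, 0.0, -0.0, -0.007], [8, -29.4, -6.3, 0.2, 0.0, -0.0, -0.007], [8, -29.4, -6.5, 0.2, 0.0, -0.0, -0.007], [8, -29.4, -6.7, 0.2, 0.0, -0.0, -0.007], [8, -29.3, -6.9, 0.2, 0.0, -0.0, -0.007], [8, -29.3, -7.1, 0.2, 0.0, -0.0, -0.007], [8, -29.2, -7.3, 0.2, 0.0, -0.0, -0.007]]
```

Request:
servo_tool:
  motion:
    - [8, -20, -4, 0, 0, 0, -0.007]
    - [8, -30, -6, 0, 0, 0, -0.007]
    - [8, -32, -6, 0, 0, 0, -0.007]
    - [8, -32, -6, 0, 0, 0, -0.007]
    - [8, -32, -6.5, 0, 0, 0, -0.007]
    - [8, -32, -6.5, 0, 0, 0, -0.007]
    - [8, -32, -7, 0, 0, 0, -0.007]
    - [8, -30, -7, 0, 0, 0, -0.007]
    - [8, -25, -7, 0, 0, 0, -0.007]
    - [8, -15, -5, 0, 0, 0, -0.007]

```text
time: 6.5
tool_pos: [507.1, -185.0, 295.0]
tcp_rot: [-179.8, -0.3, 99.6]
ft_force: [-0.0, 0.8, -1.7]
finger_gap: 11.4
```

```bash
python3 -c "
from h import *
plan([509,-192,302],99,2,8)"
```

```text
d [ 1.9 -7.   7. ] rot deg [-0.23 -0.29  0.57] |step| 5.1
[[8, -3.6, 0.4, -3.5, -0.002, -0.003, 0.005], [8, -3.6, 0.4, -3.5, -0.002, -0.003, 0.005]]
```

Request:
servo_tool:
  motion:
    - [8, 0, 0, -5, -0.004, -0.004, 0.008]
    - [8, 0, 0, 0, 0, 0, 0]
    - [8, 0, 0, 0, 0, 0, 0]

```text
time: 6.8
tool_pos: [505.9, -186.1, 297.8]
tcp_rot: [-179.8, -0.2, 98.9]
ft_force: [0.9, 0.5, -1.4]
finger_gap: 11.6
```

```bash
python3 - <<'E'
from h import *
import cv2
s=sense();im=snapshot("wrist");cv2.imwrite("pics/w3.png",im)
print(s['time'],s['tool_pos'],s['tcp_rot'],s['ft_force'])
np.save("w3.npy",np.array([s['tool_pos'],s['tcp_rot']]))
E
```

```text
6.8 [ 505.88469167 -186.11287279  297.84604373] [-1.79842253e+02 -1.66272642e-01  9.88810534e+01] [ 0.86073103  0.47049989 -1.43132182]
```

View pics/w3.png

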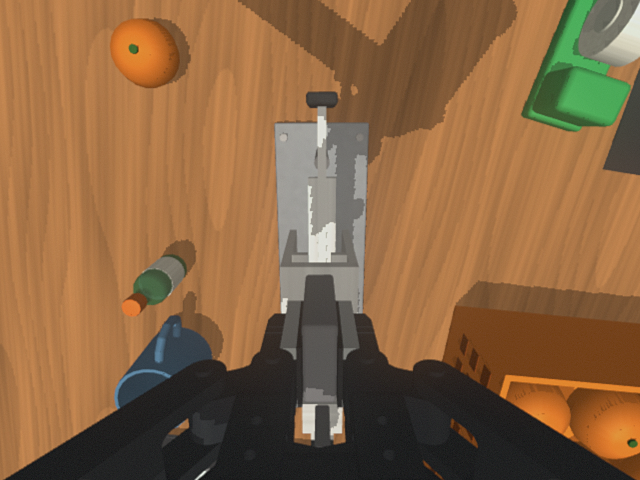

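The wrist view shows rail B's stop at (322,99), the bare web at column ~322 over rows 107–177, and the flange from row 177 down. The held tab is at column ~320. I'll measure the edges.

```bash
python3 - <<'E'
import cv2
g=cv2.imread("pics/w3.png").astype(int).mean(2)
for r in (112,120,135,145,155,165): print(r,g[r,310:334].astype(int).tolist())
for r in (190,205,220,240): print(r,g[r,300:344].astype(int).tolist())
print("stop",g[86:112,322].astype(int).tolist()); print(g[98,300:344].astype(int).tolist())
print("flange col",g[168:190,312].astype(int).tolist(),g[168:190,331].astype(int).tolist())
for r in (280,300,330): print("tab",r,g[r,290:352].astype(int).tolist())
print("tabcol",g[262:300:2,320].astype(int).tolist())
E
```

```text
112 [114, 117, 122, 124, 124, 126, 124, 139, 156, 153, 153, 154, 153, 154, 156, 148, 114, 84, 86, 89, 90, 91, 90, 92]
120 [95, 97, 110, 125, 127, 125, 130, 178, 227, 223, 221, 220, 221, 221, 210, 198, 136, 84, 83, 89, 92, 92, 91, 94]
135 [161, 161, 159, 161, 160, 160, 163, 192, 225, 222, 221, 220, 220, 222, 222, 217, 176, 148, 110, 111, 114, 113, 111, 113]
145 [158, 161, 158, 159, 160, 160, 165, 194, 225, 226, 224, 214, 151, 152, 152, 149, 125, 110, 108, 112, 109, 112, 128, 157]
155 [158, 157, 156, 159, 154, 117, 80, 107, 156, 153, 153, 155, 153, 155, 154, 145, 109, 97, 138, 159, 160, 159, 160, 161]
165 [157, 158, 159, 159, 148, 123, 122, 133, 155, 155, 151, 153, 151, 154, 154, 148, 136, 121, 127, 149, 159, 158, 158, 158]
190 [159, 157, 157, 158, 157, 155, 153, 175, 218, 226, 213, 153, 149, 149, 149, 148, 145, 147, 151, 153, 152, 153, 152, 153, 151, 153, 151, 151, 150, 152, 154, 153, 151, 148, 148, 140, 113, 112, 114, 112, 113, 114, 113, 113]
205 [155, 155, 155, 155, 154, 154, 151, 164, 205, 226, 214, 151, 148, 150, 149, 147, 145, 148, 152, 151, 153, 150, 151, 151, 151, 153, 152, 150
[... 1294 characters left out ...]
, 146, 148, 148, 148, 149, 148, 148, 149, 146, 147, 146, 147, 148]
tab 300 [121, 121, 123, 122, 125, 124, 122, 125, 122, 123, 118, 113, 113, 106, 69, 64, 70, 72, 70, 70, 69, 68, 68, 71, 69, 73, 69, 69, 68, 71, 69, 68, 68, 71, 68, 69, 69, 70, 69, 69, 69, 68, 70, 68, 68, 87, 115, 117, 123, 124, 124, 127, 127, 126, 126, 125, 124, 125, 125, 125, 128, 140]
tab 330 [87, 86, 85, 88, 87, 85, 90, 80, 51, 38, 43, 59, 75, 78, 84, 86, 87, 88, 85, 87, 86, 86, 86, 89, 86, 86, 85, 86, 86, 87, 85, 86, 87, 89, 86, 88, 89, 87, 85, 90, 88, 88, 86, 87, 85, 83, 82, 73, 48, 42, 42, 63, 88, 88, 87, 87, 88, 85, 86, 87, 86, 84]
tabcol [160, 98, 109, 144, 145, 144, 121, 68, 72, 72, 71, 72, 72, 71, 69, 70, 69, 70, 68]
```

```bash
python3 - <<'E'
from h import *
np.set_printoptions(precision=1,suppress=True)
p=np.load("w3.npy")
f=lambda u,v,z:plane(ray("wrist",(u,v),p),z)
w=[f(321.7,115,160),f(321.7,135,160),f(321.5,195,159),f(321.6,240,159)]
print(np.array(w)); d=w[3]-w[0]; d/=np.linalg.norm(d); print("yaw",np.degrees(np.arctan2(d[0],-d[1])))
e140=f(321.7,106.2,160); e92=f(321.5,176.8,159); print("y140",e140,"y92",e92,np.linalg.norm(e140-e92))
print("stop width",np.linalg.norm(f(305.5,98,182)-f(338,98,182)),"top outer",f(321.8,91,182))
tp=camera_params("wrist")["tool_from_camera"]
o,dd=ray("wrist",(319.2,275),([0,0,0],[0,0,0])); print("tab bottom +y edge in tool",plane((o,dd),15.4))
ys=np.array([24,-24])
op=(e140+ d*24 + e92 - d*24)/2; print("open pt",op, "from top view: 499,-127")
E
```

```text
[[ 494.5 -103.4  160. ]
 [ 496.6 -116.4  160. ]
 [ 503.  -157.9  159. ]
 [ 508.4 -191.5  159. ]]
yaw 8.906666189564756
y140 [493.7 -97.9 160. ] y92 [ 500.9 -144.9  159. ] 47.61091180532956
stop width 20.161797410747774 top outer [492.4 -90.  182. ]
tab bottom +y edge in tool [15.1  0.1 15.4]
open pt [ 497.3 -121.4  159.5] from top view: 499,-127
```

```bash
python3 -c "
from h import *
plan([497.3,-121.4,297],98.9,4,8)"
```

```text
d [-8.7 64.5 -1. ] rot deg [-0.14 -0.16  0.  ] |step| 16.3
[[8, 16.3, 0.3, 0.3, -0.001, -0.001, 0.0], [8, 16.3, 0.3, 0.3, -0.001, -0.001, 0.0], [8, 16.3, 0.3, 0.3, -0.001, -0.001, 0.0], [8, 16.3, 0.3, 0.3, -0.001, -0.001, 0.0]]
```

Request:
servo_tool:
  motion:
    - [8, 12, 0.3, 0, -0.001, -0.001, 0]
    - [8, 18, 0.3, 0, -0.001, -0.001, 0]
    - [8, 16, 0.3, 0, 0, 0, 0]
    - [8, 9, 0.3, 0, 0, 0, 0]
    - [8, 2, 0, 0, 0, 0, 0]
    - [8, 0, 0, 0, 0, 0, 0]

```text
time: 7.45
tool_pos: [498.2, -121.2, 298.2]
tcp_rot: [180.0, -0.1, 99.2]
ft_force: [-0.4, -0.0, -1.6]
finger_gap: 11.4
```

```bash
python3 -c "
from h import *
plan([497.3,-121.4,235],98.9,4,8)"
```

```text
d [ -0.9  -0.2 -63.2] rot deg [ 0.03 -0.08  0.33] |step| 15.8
[[8, -0.0, -0.2, 15.8, 0.0, -0.0, 0.001], [8, -0.0, -0.2, 15.8, 0.0, -0.0, 0.001], [8, -0.0, -0.2, 15.8, 0.0, -0.0, 0.001], [8, -0.0, -0.2, 15.8, 0.0, -0.0, 0.001]]
```

Request:
servo_tool:
  motion:
    - [8, 0, -0.5, 12, 0, 0, 0.003]
    - [8, 0, -0.5, 18, 0, 0, 0.003]
    - [8, 0, 0, 18, 0, 0, 0]
    - [8, 0, 0, 16, 0, 0, 0]
    - [8, 0, 0, 12, 0, 0, 0]
    - [8, 0, 0, 6, 0, 0, 0]
    - [8, 0, 0, 0, 0, 0, 0]

```text
time: 8.15
tool_pos: [496.5, -124.0, 208.9]
tcp_rot: [-179.9, -0.1, 98.6]
ft_force: [0.2, 0.5, -0.8]
finger_gap: 11.5
```

```bash
python3 - <<'E'
from h import *
import cv2
s=sense();im=snapshot("wrist");cv2.imwrite("pics/w4.png",im)
cv2.imwrite("pics/w4c.png",cv2.resize(im[150:350,220:420],None,fx=3,fy=3))
print(s['time'],s['tool_pos'],s['tcp_rot'],s['ft_force'])
np.save("w4.npy",np.array([s['tool_pos'],s['tcp_rot']]))
E
```

```text
8.15 [ 496.4622393  -123.96169703  208.94256296] [-1.79930423e+02 -5.58507415e-02  9.86455970e+01] [ 0.15620028  0.54181491 -0.80077197]
```

View pics/w4c.png

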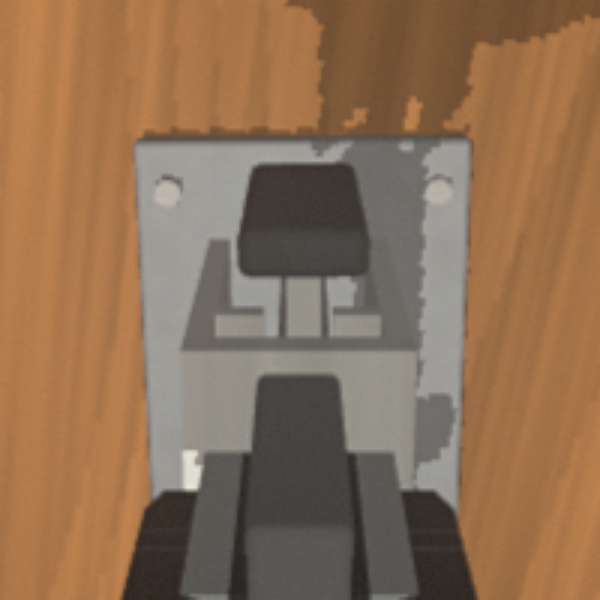

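The view shows the web (crop columns 280–327) running between the two lips (gap 263–332), about 1 mm off centre. I'll compute the correction.

```bash
python3 - <<'E'
from h import *
np.set_printoptions(precision=1,suppress=True)
p=np.load("w4.npy"); Z=p[0][2]-181.4+160
r=lambda x,y:(220+x/3,150+y/3)
tf=lambda x,y,z:Ro.from_euler("xyz",p[1],degrees=True).inv().apply(plane(ray("wrist",r(x,y),p),z)-p[0])
print("web",tf(303.5,300,160)); print("lips",tf(297.5,335,Z-10),"gap",tf(332,335,Z-10)-tf(263,335,Z-10))
print("tab",tf(299,378,Z+6))
print("stop inner top edge L,R",tf(240,232,182),tf(368,232,182), "face bottom",tf(303,275,149))
print("web at stop",tf(303.5,278,160))
E
```

```text
web [15.5  1.1 49. ]
lips [15.5  0.1 31.4] gap [-0.  10.9 -0. ]
tab [14.7  0.3 15.4]
stop inner top edge L,R [33.5 -8.5 27. ] [33.5 10.6 27. ] face bottom [16.7  1.1 60. ]
web at stop [19.5  1.1 49. ]
```

Request:
servo_tool:
  motion:
    - [8, 0, 1, 0, 0, 0, 0]
    - [8, 0, 0, 0, 0, 0, 0]

```text
time: 8.4
tool_pos: [498.5, -124.3, 211.0]
tcp_rot: [179.9, 0.0, 98.6]
ft_force: [-0.6, -0.4, -1.8]
finger_gap: 11.1
```

```bash
python3 - <<'E'
from h import *
import cv2
s=sense();print(s['tool_pos'],s['tcp_rot'],s['ft_force']);im=snapshot("wrist")
g=im.astype(int).mean(2)
for r in (250,253,256,262): print(r,g[r,288:352].astype(int).tolist())
E
```

```text
[ 498.52293206 -124.275207    211.00443568] [1.79925900e+02 2.23729909e-02 9.86337435e+01] [-0.62287117 -0.4306084  -1.83657628]
250 [104, 104, 104, 104, 103, 96, 96, 95, 104, 135, 159, 156, 156, 155, 154, 154, 154, 155, 155, 155, 156, 143, 98, 110, 145, 146, 145, 144, 144, 145, 144, 146, 145, 146, 137, 93, 79, 91, 135, 155, 156, 155, 155, 154, 157, 156, 145, 110, 110, 108, 109, 109, 105, 98, 91, 89, 91, 92, 100, 103, 102, 105, 103, 104]
253 [103, 104, 104, 105, 104, 102, 99, 99, 96, 98, 98, 96, 97, 96, 96, 95, 97, 95, 94, 109, 145, 143, 91, 110, 146, 146, 144, 142, 144, 144, 145, 142, 145, 147, 137, 96, 79, 94, 131, 157, 156, 154, 141, 101, 98, 97, 97, 99, 98, 97, 96, 97, 95, 97, 96, 97, 95, 96, 98, 101, 104, 104, 104, 103]
256 [104, 103, 102, 117, 153, 149, 146, 144, 145, 146, 145, 146, 144, 144, 143, 142, 141, 140, 140, 142, 149, 141, 85, 111, 146, 145, 146, 143, 144, 145, 143, 143, 145, 146, 138, 96, 79, 89, 124, 158, 157, 156, 151, 138, 148, 149, 146, 145, 147, 145, 146, 146, 143, 144, 144, 143, 143, 144, 135, 106, 103, 103, 103, 103]
262 [103, 101, 99, 105, 120, 119, 118, 118, 119, 118, 117, 119, 116, 116, 116, 114, 115, 117, 117, 118, 116, 107, 95, 105, 119, 116, 117, 118, 116, 116, 117, 116, 117, 117, 112, 97, 92, 90, 102, 122, 122, 123, 120, 113, 119, 118, 118, 118, 119, 116, 119, 116, 118, 117, 115, 116, 117, 116, 111, 100, 99, 103, 103, 102]
```

Request:
servo_tool:
  motion:
    - [8, 0, -0.6, 4, 0, 0, 0]
    - [8, 0, 0, 5, 0, 0, 0]
    - [8, 0, 0, 5, 0, 0, 0]
    - [8, 0, 0, 3, 0, 0, 0]
    - [8, 0, 0, 0, 0, 0, 0]

```text
time: 8.95
tool_pos: [498.7, -124.5, 193.9]
tcp_rot: [179.8, 0.1, 98.7]
ft_force: [-0.5, -0.6, -1.3]
finger_gap: 11.4
```

```bash
python3 - <<'E'
from h import *
s=sense();print(s['tool_pos'],s['tcp_rot'],s['ft_force']);im=snapshot("wrist")
g=im.astype(int).mean(2)
for r in (247,251,254): print(r,g[r,288:352].astype(int).tolist())
E
```

```text
[ 498.71447847 -124.52503327  193.93559958] [1.79792670e+02 9.82090155e-02 9.86537740e+01] [-0.50471888 -0.56444542 -1.31801598]
247 [104, 103, 106, 103, 89, 63, 64, 65, 70, 68, 69, 67, 69, 68, 69, 69, 70, 69, 66, 69, 67, 68, 67, 69, 69, 69, 71, 68, 68, 70, 69, 70, 68, 71, 70, 71, 68, 71, 71, 71, 68, 72, 69, 70, 69, 70, 70, 68, 66, 62, 72, 96, 110, 102, 88, 91, 91, 97, 104, 102, 103, 101, 103, 101]
251 [104, 106, 105, 104, 101, 98, 97, 94, 99, 121, 142, 142, 143, 144, 140, 143, 142, 143, 142, 144, 141, 115, 126, 136, 134, 133, 135, 137, 134, 135, 133, 133, 136, 136, 122, 79, 82, 114, 147, 146, 147, 144, 145, 143, 144, 145, 146, 136, 113, 110, 112, 112, 108, 100, 88, 90, 92, 91, 99, 104, 104, 103, 106, 104]
254 [104, 105, 104, 108, 109, 111, 109, 109, 108, 109, 107, 106, 103, 105, 105, 104, 103, 103, 104, 115, 134, 106, 120, 144, 145, 144, 144, 144, 144, 143, 144, 143, 145, 147, 133, 82, 78, 109, 160, 158, 154, 156, 143, 107, 108, 109, 106, 106, 108, 107, 107, 108, 108, 105, 106, 106, 107, 105, 103, 100, 103, 105, 102, 101]
```

Request:
servo_tool:
  motion:
    - [8, 0, -1.2, 0, 0, 0, 0]
    - [8, 0, 0, 2, 0, 0, 0]
    - [8, 0, 0, 3, 0, 0, 0]
    - [8, 0, 0, 0, 0, 0, 0]

```text
time: 9.4
tool_pos: [497.7, -124.8, 189.1]
tcp_rot: [179.8, 0.1, 98.7]
ft_force: [-0.2, 0.5, -2.1]
finger_gap: 11.3
```

```bash
python3 - <<'E'
from h import *
s=sense();print(s['tool_pos'],s['tcp_rot'],s['ft_force']);im=snapshot("wrist")
g=im.astype(int).mean(2)
for r in (250,254): print(r,g[r,288:352].astype(int).tolist())
E
```

```text
[ 497.72566001 -124.82853682  189.11875338] [1.79752730e+02 1.19009603e-01 9.86544982e+01] [-0.17465225  0.51003452 -2.05021715]
250 [105, 104, 106, 103, 103, 94, 71, 64, 65, 67, 69, 70, 70, 71, 69, 67, 71, 67, 69, 68, 68, 68, 70, 71, 69, 70, 68, 69, 68, 70, 69, 69, 71, 69, 71, 69, 67, 71, 70, 68, 68, 69, 69, 70, 70, 67, 70, 68, 69, 70, 70, 68, 65, 64, 72, 88, 91, 95, 101, 104, 101, 105, 102, 103]
254 [103, 104, 105, 106, 114, 113, 110, 109, 107, 102, 98, 90, 89, 86, 93, 99, 99, 98, 101, 108, 131, 137, 115, 83, 109, 131, 129, 129, 130, 129, 130, 129, 131, 129, 131, 131, 121, 99, 85, 119, 140, 141, 129, 102, 104, 102, 102, 104, 102, 100, 103, 104, 105, 108, 106, 107, 105, 107, 102, 100, 104, 104, 105, 103]
```

Request:
servo_tool:
  motion:
    - [8, 1.5, 0, 2, 0, 0, 0]
    - [8, 0, 0, 2, 0, 0, 0]
    - [8, 0, 0, 2, 0, 0, 0]
    - [8, 0, 0, 1, 0, 0, 0]
    - [8, 0, 0, 0, 0, 0, 0]

```text
time: 9.95
tool_pos: [497.7, -123.2, 181.8]
tcp_rot: [179.7, 0.1, 98.7]
ft_force: [0.4, 0.8, -1.9]
finger_gap: 11.8
```

Request:
servo_tool:
  motion:
    - [8, 0, 0, 0.6, 0, 0, 0]
    - [8, 0, 0, 0, 0, 0, 0]

```text
time: 10.15
tool_pos: [497.9, -123.3, 181.5]
tcp_rot: [179.7, 0.1, 98.7]
ft_force: [-0.6, 0.5, -1.8]
finger_gap: 11.0
```

Request:
servo_tool:
  motion:
    - [8, 0, 0, 0.8, 0, 0, 0]
    - [8, 0, 0, 0.5, 0, 0, 0]
    - [8, 0, 0, 0, 0, 0, 0]

```text
time: 10.45
tool_pos: [498.1, -123.5, 181.5]
tcp_rot: [179.7, 0.2, 98.7]
ft_force: [-0.2, -0.4, -1.9]
finger_gap: 11.1
```

Request:
servo_tool:
  motion:
    - [8, 0, 0, 1.5, 0, 0, 0]
    - [8, 0, 0, 1.5, 0, 0, 0]

```text
time: 10.65
tool_pos: [498.3, -123.6, 181.4]
tcp_rot: [179.6, 0.2, 98.7]
ft_force: [-8.7, 2.8, 14.5]
finger_gap: 11.4
```

Request:
servo_tool:
  motion:
    - [8, 0, 0, -0.3, 0, 0, 0]
    - [8, 0, 0, 0, 0, 0, 0]

```text
time: 10.85
tool_pos: [498.6, -123.6, 181.9]
tcp_rot: [179.6, 0.2, 98.7]
ft_force: [0.4, -0.3, -0.7]
finger_gap: 11.5
```

Request:
servo_tool:
  motion:
    - [8, -3, 0, 0, 0.004, -0.002, 0.003]
    - [8, -5, 0, 0, 0, 0, 0]
    - [8, -5, 0, 0, 0, 0, 0]
    - [8, -5, 0, 0, 0, 0, 0]
    - [8, -4, 0, 0, 0, 0, 0]
    - [8, 0, 0, 0, 0, 0, 0]

```text
time: 11.45
tool_pos: [502.4, -146.9, 181.5]
tcp_rot: [179.8, 0.3, 98.5]
ft_force: [-0.5, 1.1, 1.0]
finger_gap: 11.5
```

```bash
python3 - <<'E'
from h import *
np.set_printoptions(precision=1,suppress=True)
u=np.array([-np.sin(np.radians(8.9)),np.cos(np.radians(8.9))]); o=np.array([497.3,-121.4])-116*u
t2=lambda x,y:(350+x/5,235+(y-250)/5)
for px,z in ((t2(366,345),178),(t2(372,345),178),(t2(378,415),178),(t2(420,410),178),(t2(193,407),159),(t2(404,368),195)):
    P=plane(ray("top",px),z)[:2]; print(z,P,"rail y",(P-o)@u)
s=sense(); P=s["tool_pos"]; print(P,s["ft_force"],"carrier rail y",(P[:2]-o)@u,"x",(P[:2]-o)@[u[1],-u[0]])
E
```

```text
178 [ 528.3 -220.3] rail y 13.440540017153696
178 [ 528.4 -222.9] rail y 10.866573024241966
178 [ 497.8 -224.9] rail y 13.692550163222384
178 [ 500.4 -243. ] rail y -4.6188682107131465
159 [ 502.7 -148. ] rail y 88.87902470864931
195 [ 515.6 -232.6] rail y 3.272557084526772
[ 502.4 -146.9  181.5] [-0.5  1.1  1. ] carrier rail y 89.98074635272853 x 1.0599348483032196
```

Request:
servo_tool:
  motion:
    - [8, -4, 0, 0, 0, 0, 0.003]
    - [8, -8, 0, 0, 0, 0, 0]
    - [8, -8, 0, 0, 0, 0, 0]
    - [8, -8, 0, 0, 0, 0, 0]
    - [8, -6, 0, 0, 0, 0, 0]
    - [8, -3, 0, 0, 0, 0, 0]
    - [8, 0, 0, 0, 0, 0, 0]

```text
time: 12.15
tool_pos: [508.0, -187.5, 181.5]
tcp_rot: [179.8, 0.3, 98.2]
ft_force: [-0.1, 2.3, 1.0]
finger_gap: 11.8
```

```bash
cat > st.py <<'E'
from h import *
u=np.array([-np.sin(np.radians(8.9)),np.cos(np.radians(8.9))]); o=np.array([497.3,-121.4])-116*u
s=sense(); P=s["tool_pos"]; f=s["ft_force"]; print(np.round(P,1),np.round(f,1),"carrier rail y",round((P[:2]-o)@u,1),"x",round((P[:2]-o)@[u[1],-u[0]],1),"f along",round(f[:2]@u,1),s["tcp_rot"])
E
python3 st.py
```

```text
[ 508.  -187.5  181.5] [-0.1  2.3  1. ] carrier rail y 49.0 x 0.4 f along 2.2 [179.81279199   0.2901566   98.2469448 ]
```

Request:
servo_tool:
  motion:
    - [8, -2, 0, 0, 0, 0, -0.008]
    - [8, -2, 0, 0, 0, 0, 0]
    - [8, -2, 0, 0, 0, 0, 0]
    - [8, 0, 0, 0, 0, 0, 0]

```text
time: 12.55
tool_pos: [509.0, -193.5, 181.5]
tcp_rot: [179.8, 0.3, 98.8]
ft_force: [-0.3, 0.1, -0.8]
finger_gap: 11.3
```

```bash
python3 st.py
```

```text
[ 509.  -193.5  181.5] [-0.3  0.1 -0.8] carrier rail y 42.9 x 0.4 f along 0.1 [179.82090055   0.28486957  98.77987409]
```

Now I'll creep in 1 mm rows, reading the force after each pair.

Request:
servo_tool:
  motion:
    - [8, -1, 0, 0, 0, 0, 0]
    - [8, -1, 0, 0, 0, 0, 0]

```text
time: 12.75
tool_pos: [509.3, -195.4, 181.5]
tcp_rot: [179.8, 0.3, 98.8]
ft_force: [-0.6, 1.3, 0.5]
finger_gap: 11.1
```

Request:
servo_tool:
  motion:
    - [8, -1, 0, 0, 0, 0, 0]
    - [8, -1, 0, 0, 0, 0, 0]

```text
time: 12.95
tool_pos: [509.6, -197.3, 181.5]
tcp_rot: [179.8, 0.3, 98.8]
ft_force: [-0.6, 1.8, -0.7]
finger_gap: 11.4
```

Request:
servo_tool:
  motion:
    - [8, -0.8, 0, 0, 0, 0, 0]

```text
time: 13.05
tool_pos: [509.7, -198.2, 181.5]
tcp_rot: [179.8, 0.3, 98.8]
ft_force: [-0.5, 2.5, -0.7]
finger_gap: 11.2
```

Request:
servo_tool:
  motion:
    - [8, -0.8, 0, 0, 0, 0, 0]

```text
time: 13.15
tool_pos: [509.9, -199.0, 181.5]
tcp_rot: [179.8, 0.3, 98.8]
ft_force: [-0.5, 1.3, 1.1]
finger_gap: 11.2
```

Request:
servo_tool:
  motion:
    - [8, -0.8, 0, 0, 0, 0, 0]

```text
time: 13.25
tool_pos: [510.0, -199.8, 181.5]
tcp_rot: [179.8, 0.3, 98.8]
ft_force: [-0.0, 1.2, 0.7]
finger_gap: 11.5
```

Request:
servo_tool:
  motion:
    - [8, -0.8, 0, 0, 0, 0, 0]

```text
time: 13.35
tool_pos: [510.1, -200.7, 181.5]
tcp_rot: [179.8, 0.3, 98.8]
ft_force: [0.1, 1.5, 0.3]
finger_gap: 11.5
```

Request:
servo_tool:
  motion:
    - [8, -0.8, 0, 0, 0, 0, 0]

```text
time: 13.45
tool_pos: [510.3, -201.6, 181.5]
tcp_rot: [179.8, 0.3, 98.8]
ft_force: [0.2, 1.1, 0.7]
finger_gap: 11.5
```

Request:
servo_tool:
  motion:
    - [8, -0.8, 0, 0, 0, 0, 0]

```text
time: 13.55
tool_pos: [510.4, -202.4, 181.4]
tcp_rot: [179.8, 0.3, 98.8]
ft_force: [-0.5, 0.3, -0.7]
finger_gap: 11.4
```

Request:
servo_tool:
  motion:
    - [8, -0.8, 0, 0, 0, 0, 0]

```text
time: 13.65
tool_pos: [510.5, -203.3, 181.5]
tcp_rot: [179.8, 0.3, 98.8]
ft_force: [-0.1, 1.0, 1.7]
finger_gap: 11.4
```

Request:
servo_tool:
  motion:
    - [8, -0.8, 0, 0, 0, 0, 0]

```text
time: 13.75
tool_pos: [510.7, -204.2, 181.5]
tcp_rot: [179.8, 0.3, 98.8]
ft_force: [-1.0, 1.8, 0.5]
finger_gap: 11.2
```

Request:
servo_tool:
  motion:
    - [8, -0.8, 0, 0, 0, 0, 0]

```text
time: 13.85
tool_pos: [510.8, -205.0, 181.5]
tcp_rot: [179.8, 0.3, 98.8]
ft_force: [-0.6, 1.1, 0.1]
finger_gap: 11.3
```

Request:
servo_tool:
  motion:
    - [8, -0.6, 0, 0, 0, 0, 0]

```text
time: 13.95
tool_pos: [510.9, -205.7, 181.5]
tcp_rot: [179.8, 0.3, 98.8]
ft_force: [1.1, 1.7, -0.3]
finger_gap: 11.6
```

Request:
servo_tool:
  motion:
    - [8, -0.6, 0, 0, 0, 0, 0]

```text
time: 14.05
tool_pos: [511.0, -206.3, 181.5]
tcp_rot: [179.8, 0.3, 98.8]
ft_force: [0.8, 2.2, 1.2]
finger_gap: 11.4
```

```bash
python3 - <<'E'
import st, cv2
from bench import *
a=snapshot("top")[235:285,350:510]; b=snapshot("scene")[135:270,180:370]
a=cv2.resize(a,None,fx=5,fy=5,interpolation=cv2.INTER_CUBIC)
b=cv2.resize(b,None,fx=2.5,fy=2.5,interpolation=cv2.INTER_CUBIC)
import numpy as np
o=np.zeros((250+b.shape[0],800,3),np.uint8);o[:250]=a;o[250:,:b.shape[1]]=b
cv2.imwrite("pics/c3.png",o)
E
```

```text
[ 511.  -206.3  181.5] [0.8 2.2 1.2] carrier rail y 30.0 x 0.4 f along 2.0 [179.82985373   0.26247332  98.80597974]
```

View pics/c3.png

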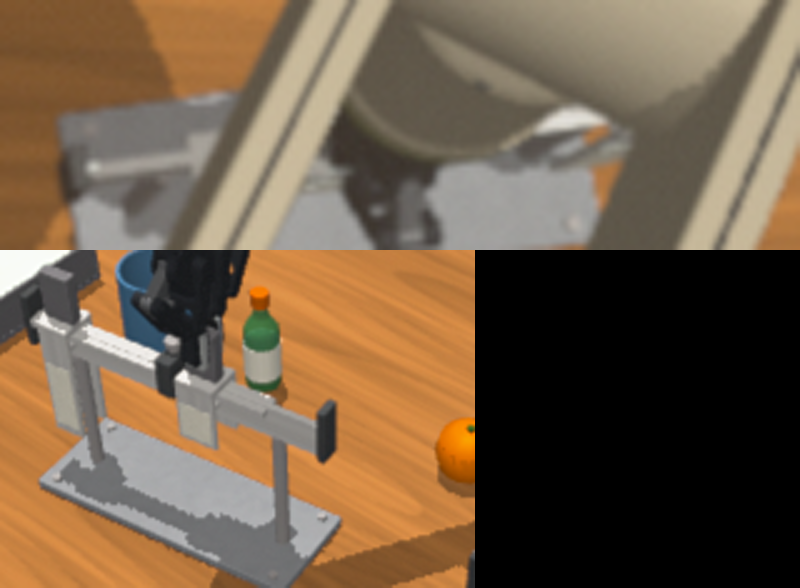

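The scene crop shows the carrier's end right at the collar (168,375), with little or no gap. I'll check in pixels whether the collar has moved.

```bash
cat > col.py <<'E'
import cv2,numpy as np
from bench import snapshot
a=cv2.imread("pics/scene0.png").astype(int).mean(2);b=snapshot("scene").astype(int).mean(2)
for r in (178,182,186): print(r,a[r,236:268].astype(int).tolist(),"\n   ",b[r,236:268].astype(int).tolist())
t=a[168:192,238:250].astype(np.float32)
m=cv2.matchTemplate(b[160:200,228:260].astype(np.float32),t,cv2.TM_SQDIFF); i=np.unravel_index(m.argmin(),m.shape)
p=lambda l,c,h:(l-h)/(2*(l-2*c+h))
print("shift px",i[1]-10+p(m[i[0],i[1]-1],m[i],m[i[0],i[1]+1]),i[0]-8+p(m[i[0]-1,i[1]],m[i],m[i[0]+1,i[1]]))
E
python3 col.py
```

```text
178 [212, 215, 219, 226, 228, 204, 136, 91, 83, 84, 85, 85, 81, 78, 66, 47, 38, 38, 40, 39, 38, 42, 67, 78, 78, 77, 77, 78, 82, 110, 121, 121] 
    [221, 223, 227, 233, 235, 215, 144, 97, 87, 90, 89, 89, 86, 84, 71, 50, 36, 30, 31, 34, 30, 29, 25, 37, 88, 111, 99, 67, 74, 77, 67, 63]
182 [123, 129, 142, 153, 168, 159, 82, 45, 46, 46, 49, 48, 40, 40, 39, 38, 37, 46, 92, 142, 160, 210, 221, 194, 143, 104, 90, 85, 79, 87, 89, 110] 
    [130, 136, 150, 161, 177, 167, 87, 50, 48, 50, 51, 52, 43, 41, 41, 38, 52, 104, 91, 77, 76, 71, 78, 96, 112, 114, 95, 80, 77, 78, 66, 62]
186 [129, 128, 128, 126, 126, 123, 80, 49, 46, 45, 46, 46, 42, 38, 64, 125, 148, 161, 213, 222, 215, 217, 220, 227, 227, 228, 230, 229, 227, 227, 229, 228] 
    [136, 136, 134, 133, 133, 131, 85, 53, 48, 50, 50, 48, 43, 83, 195, 236, 239, 239, 238, 190, 164, 162, 159, 152, 127, 98, 88, 81, 77, 74, 67, 70]
shift px -0.09997844696044922 0.1130046471953392
```

The collar hasn't moved, so I'll keep feeling for it.

Request:
servo_tool:
  motion:
    - [8, -0.6, 0, 0, 0, 0, 0]

```text
time: 14.3
tool_pos: [511.1, -207.0, 181.5]
tcp_rot: [179.8, 0.3, 98.8]
ft_force: [-0.4, 1.6, -0.2]
finger_gap: 11.4
```

Request:
servo_tool:
  motion:
    - [8, -0.6, 0, 0, 0, 0, 0]

```text
time: 14.4
tool_pos: [511.2, -207.6, 181.5]
tcp_rot: [179.8, 0.3, 98.8]
ft_force: [0.5, 1.6, 0.7]
finger_gap: 11.4
```

Request:
servo_tool:
  motion:
    - [8, -0.6, 0, 0, 0, 0, 0]

```text
time: 14.5
tool_pos: [511.3, -208.2, 181.5]
tcp_rot: [179.8, 0.3, 98.8]
ft_force: [0.1, 0.5, 0.3]
finger_gap: 11.7
```

Request:
servo_tool:
  motion:
    - [8, -0.6, 0, 0, 0, 0, 0]

```text
time: 14.6
tool_pos: [511.3, -208.8, 181.4]
tcp_rot: [179.8, 0.3, 98.8]
ft_force: [0.3, 0.1, 1.5]
finger_gap: 11.3
```

```bash
python3 st.py; python3 col.py | tail -1
```

```text
[ 511.3 -208.8  181.4] [0.3 0.1 1.5] carrier rail y 27.5 x 0.4 f along 0.1 [179.83460694   0.25838408  98.80819674]
shift px -0.2725702226161957 0.1019197478890419
```

```bash
cat > col.py <<'E'
import cv2,numpy as np
from bench import snapshot
a=cv2.imread("pics/scene0.png").astype(np.float32).mean(2);b=snapshot("scene").astype(np.float32).mean(2)
def edge(i,r):
    v=i[r,236:246]; lo,hi=v.min(),v.max(); h=(lo+hi)/2; k=np.where((v[:-1]>h)&(v[1:]<=h))[0][-1]; return k+(v[k]-h)/(v[k]-v[k+1])
print("left edge shift px",[round(float(edge(b,r)-edge(a,r)),2) for r in range(177,190)])
for r in (176,180,184,188): print(r,b[r,240:262].astype(int).tolist())
E
python3 col.py; python3 - <<'E'
import sys; sys.path.insert(0,'.')
from h import *
c=camera_params("scene");u=np.array([-np.sin(np.radians(8.9)),np.cos(np.radians(8.9)),0])
o=np.array([497.3,-121.4,160])-116*u+u*0
def pj(X): q=c["R"]@X+c["t"]; return q[:2]/q[2]*c["fx"]+[c["cx"],c["cy"]]
for y in (28,18,13,8,-2): print(y,pj(o+u*y),pj(o+u*y+[0,0,18]))
E
```

```text
left edge shift px [0.04, 0.04, 0.07, 0.03, 0.01, -0.0, -0.01, -0.0, -0.01, -0.01, -0.01, 0.02, 0.01]
176 [235, 233, 230, 189, 113, 86, 63, 63, 75, 77, 69, 39, 28, 28, 32, 30, 29, 25, 40, 106, 112, 98]
180 [229, 164, 81, 55, 67, 79, 86, 88, 76, 54, 43, 39, 42, 75, 76, 53, 35, 25, 36, 88, 111, 99]
184 [132, 130, 73, 48, 49, 50, 49, 48, 45, 83, 160, 228, 234, 237, 228, 148, 99, 87, 80, 76, 74, 75]
188 [137, 135, 99, 57, 48, 49, 48, 49, 76, 126, 132, 138, 152, 162, 147, 151, 158, 163, 163, 163, 165, 163]
28 [261.1060911 187.0025243] [260.47232932 180.00173911]
18 [256.99423871 185.35008941] [256.31191097 178.35172526]
13 [254.94820346 184.52784685] [254.24183258 177.53073619]
8 [252.90871994 183.70823724] [252.17846428 176.71240833]
-2 [248.84928264 182.07686646] [248.07172781 175.08368461]
```

The collar's left edge hasn't moved at all (0.0 px), so contact isn't made yet. I'll continue.

Request:
servo_tool:
  motion:
    - [8, -0.6, 0, 0, 0, 0, 0]

```text
time: 14.8
tool_pos: [511.4, -209.4, 181.4]
tcp_rot: [179.8, 0.3, 98.8]
ft_force: [-0.1, 2.1, 0.9]
finger_gap: 11.1
```

Request:
servo_tool:
  motion:
    - [8, -0.6, 0, 0, 0, 0, 0]

```text
time: 14.9
tool_pos: [511.5, -209.6, 181.5]
tcp_rot: [179.8, 0.2, 98.8]
ft_force: [-2.0, 5.2, 1.6]
finger_gap: 11.4
```

Request:
servo_tool:
  motion:
    - [8, -0.6, 0, 0, 0, 0, 0]

```text
time: 15.0
tool_pos: [511.5, -209.5, 181.4]
tcp_rot: [179.9, 0.1, 98.8]
ft_force: [-1.9, 5.9, 1.1]
finger_gap: 11.4
```

```bash
python3 st.py; python3 col.py | head -1
```

```text
[ 511.5 -209.5  181.4] [-1.9  5.9  1.1] carrier rail y 26.7 x 0.3 f along 6.1 [1.79853422e+02 1.35447259e-01 9.88353900e+01]
left edge shift px [0.05, 0.04, 0.08, 0.03, 0.02, -0.01, 0.0, -0.0, 0.0, -0.01, -0.02, 0.02, 0.02]
```

Contact: 6 N along the rail, motion stopped, collar still in place. I'll relax the force and then open.

Request:
servo_tool:
  motion:
    - [8, 0, 0, 0, 0, 0, 0]
    - [14, 0, 0, 0, 0, 0, 0]
    - [20, 0, 0, 0, 0, 0, 0]
    - [30, 0, 0, 0, 0, 0, 0]
    - [40, 0, 0, 0, 0, 0, 0]
    - [40, 0, 0, 0, 0, 0, 0]

```text
time: 15.65
tool_pos: [511.7, -211.1, 181.6]
tcp_rot: [179.8, 0.3, 98.8]
ft_force: [0.3, -0.5, 0.7]
finger_gap: 39.9
```

```bash
python3 st.py; python3 col.py
```

```text
[ 511.7 -211.1  181.6] [ 0.3 -0.5  0.7] carrier rail y 25.2 x 0.3 f along -0.5 [179.82997923   0.2905017   98.80091947]
left edge shift px [0.21, 0.2, 0.13, 0.03, 0.02, 0.0, -0.01, 0.02, -0.0, 0.01, 0.01, 0.03, 0.03]
176 [235, 234, 230, 190, 114, 65, 37, 30, 31, 30, 31, 26, 29, 70, 110, 103, 82, 58, 73, 76, 76, 76]
180 [229, 165, 81, 56, 68, 75, 44, 30, 32, 35, 30, 31, 28, 45, 108, 109, 97, 63, 73, 76, 76, 76]
184 [132, 130, 74, 48, 49, 48, 50, 49, 55, 101, 135, 132, 105, 113, 113, 113, 105, 87, 80, 75, 73, 75]
188 [138, 136, 99, 58, 47, 47, 48, 51, 90, 128, 133, 138, 152, 164, 168, 175, 163, 162, 163, 164, 165, 164]
```

Request:
servo_tool:
  motion:
    - [40, 0, 0, -8, 0, 0, 0]
    - [40, 0, 0, -15, 0, 0, 0]
    - [40, 0, 0, -25, 0, 0, 0]
    - [40, 0, 0, -30, 0, 0, 0]
    - [40, 0, 0, -30, 0, 0, 0]
    - [40, 10, 0, -15, 0, 0, 0]
    - [40, 0, 0, 0, 0, 0, 0]
    - [40, 0, 0, 0, 0, 0, 0]

```text
time: 16.5
tool_pos: [509.8, -200.8, 317.1]
tcp_rot: [179.6, 0.5, 98.8]
ft_force: [0.5, 0.1, -1.3]
finger_gap: 39.9
```

```bash
python3 st.py; python3 col.py|head -1; python3 - <<'E'
from bench import *
import cv2,numpy as np
w=snapshot("wrist");s=snapshot("scene")
o=np.hstack([cv2.resize(w[160:480,200:440],(390,520)),cv2.resize(s[140:260,190:280],(390,520),interpolation=cv2.INTER_CUBIC)])
cv2.imwrite("pics/f.png",o)
E
```

```text
[ 509.8 -200.8  317.1] [ 0.5  0.1 -1.3] carrier rail y 35.7 x 0.0 f along 0.1 [179.59508289   0.47464596  98.79690055]
left edge shift px [0.03, 0.04, 0.07, 0.02, 0.02, -0.01, -0.01, 0.01, -0.01, 0.02, -0.02, -0.01, 0.03]
```

View pics/f.png

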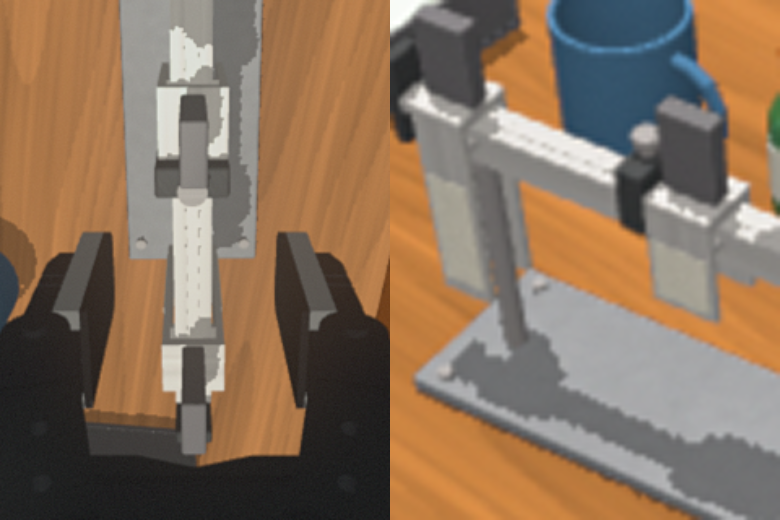

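The wrist and scene views show the carrier hanging level with its end directly against the dark collar and no visible gap. The parked carrier is untouched and the gripper is clear. Handing in.

```bash
python3 -c "
from bench import *
print(hand_in())"
```

```text
the job is handed in; nothing more can be done
None
```

The short carrier now hangs on the right rail against the collar, and the job was handed in at about 16.7 s of the 61 s allowed. No verdict was reported.

**What I did:** I slid the carrier to about y −117 on the left rail and lifted it clear. I centred its lips over the right rail's web with the wrist camera, lowered it and slid it in. From about 10 mm short of where I felt the collar I crept in steps of 1 mm or less until the force along the rail reached about 6 N and motion stopped. Then I relaxed the force, opened the fingers and backed off about 135 mm.

**Last checks:**
- **Carrier:** it hangs upright with no visible gap to the collar.
- **Collar:** its edge in the scene view moved less than 0.1 px, about 0.2 mm.
- **Other carriers:** the final views show the parked carrier in place. I did not look at the waiting carrier again at the end, but nothing went near it.
- **Robot:** it touches nothing.

**Disagreements:**
- **Right rail's open end:** the first top-view estimate was about 6 mm off the wrist view along the rail, probably because the end stop hid the web end. I used the wrist values.
- **Collar:** contact came about 7 mm further along than the picture estimate, so the feel decided.
- **Seating:** lowering the carrier onto the right rail pressed it briefly at about 15 N, well under the 70 N limit.

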